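Offer a heel up to a cemented shoe on the lasting jack

ROBOT

A 7-joint arm with a two-finger parallel gripper is mounted at the origin on the work surface. World frame = base frame: x ahead of the robot, y to its left, z up, the work surface at z = 0. Lengths are in m, angles in degrees, forces in N, time in s.
With the tool pointing down it reaches from about 0.425 to 0.875 m from the base axis. Payload 4.7 kg.
Tool frame: the origin (TCP) lies on the centre line of the jaws, within the pads' length; the fingertips stand 19 mm ahead of it and the grasp point (between the pads) is the TCP; z points along the fingers, y is the line along which they close (so a half turn about z gives the same grasp; the last joint's range is limited). The gripper opens to 87 mm and grips with 3 to 60 N. Pads are 19 mm wide; open, the fingers measure 117 mm over their backs; the gripper's body (75 mm by 190 mm) begins 51 mm behind the grasp point.
Start: joints at [-69.322, 18.392, -4.016, 83.108, 1.295, 78.541, -3.26], TCP at [0.221, 0.611, 0.242] pointing down, gripper open.
Joint ranges: [-163.93, 163.93], [-17.29, 119.83], [-79.2, 71.16], [3.27, 140.29], [-89.18, 269.18], [5.43, 117.66], [-154.24, 154.24]. Speed limits (degrees/s): [147.25, 147.25, 180, 180, 180, 180, 180].

INTERFACE

Orientations are given as [roll, pitch, yaw] about the fixed x, y, z axes, in that order (R = Rz(yaw) Ry(pitch) Rx(roll)).
In Python, from cell import env, imaging gives the robot as it stands.
- The arm moves only by the shell command python3 -m crank 'ROWS' [OPENING] [FORCE]. ROWS is JSON, a list of rows, each an object of numbers: "x", "y", "z": the shift along the tool's x, y, z in m; "turn": the turn about the tool's z in rad. In form: [{"x": .., "y": .., "z": .., "turn": ..}, ...]. A call has 1 to 12 rows; each row is the pose to reach, as a shift and turn from the pose commanded when the call began, along the tool's axes at that moment; what a row does not reach only later rows make up. A row lasts 1/8 s, in which the tool goes at most 62.5 mm and 10.7 degrees, less where a joint would pass 70% of its speed; a pose out of reach is approached as far as the arm can. A call with a gripper value outside its range is refused whole. OPENING is the finger opening in m, from 0 to 0.087, set as the call begins (- or left out, the last holds). The fingers move at their own pace and stop on an object; FORCE is the grip in N (left out, the last holds). Time passes only in rows, so rows that repeat a pose let the fingers close. It gives the time, the measured TCP pose, the force, the opening and the grip force at its end, in the units of the state.
- env.get_obs(): the state, without advancing time (a new reading comes with each control period).
- imaging.read_camera(name): name is "side" or "top"; returns the picture (420x560x3 uint8, red, green, blue); there is no depth.
- imaging.get_calibration(name): a dict with "camera_matrix" (3x3 intrinsics, pixels), "position" and "attitude" of the camera in the world. Camera axes: x right, y up, looking along -z (the intrinsics and any distortion apply to the point x, -y, -z); pixel columns grow to the right and rows downward; lengths in m; the calibration is good to about 2 mm. A picture is of the moment at which its call begins. get_calibration takes no time and is no camera call.
- env.sign_off(): hands the job in; it is judged then, once.
The state is a dict: "time_s": time; "qpos": joint angles; "joint_velocities": joint speeds; "effort": joint torques, N m; "tool_pos": TCP position; "tool_rot": TCP orientation; "force": force on the tool from outside, world axes, zero at the start; "wrist_torque": the same for the moment, N m; "grip_width": finger opening in m; "grasp_force": force on a finger pad.
Only numpy, scipy, OpenCV 4.12 (cv2) and the standard library are available. Lean on these libraries where they do the work, as an engineer would, in place of code of your own. Each camera call takes 0.05 s, during which the arm holds its last target. There are 200 camera calls.

TASK

Take the brown shoe, which stands sole up on the wooden drying stand, and set it sole up on the metal lasting jack: its last fully down on the jack's pin and the shoe pointing along the jack's arm with its toe on the toe rest. Then lift the low heel (not the tall one) out of the tray, carry it over the clutter and hold it about 5 mm above the shoe's heel seat, lined up all round with its flat front towards the toe, without ever touching the shoe with it, because the cement on the seat grabs at once. Finish while still holding the heel there, still, and leave the other things on the bench where they are.

Things in the scene. Friction and masses are not known exactly. Their poses are not given: they have to be found in the camera images.
- shoe: brown leather shoe on a grey plastic last, sole up, 245 long, 85 wide at the ball, 118 high, 0.55 kg. Origin: mouth of the upright pin hole (15 across, 42 deep) in the last's flat underside; x to the toe, z up out of the sole. Back at x -48, toe at x 197. Level heel seat at z 85; from x 14 the sole rises to z 118 at x 120. It starts on the stand
- shoe_seat (a point): centre of the shoe's flat, level heel seat (a D 60 long, 56 wide, round at the back, with a light film of cement); at x -18, y 0, z 85 of the shoe, same axes
- shoe_waist (a point): grip point inside the shoe's waist, at x 64, y 0, z 76 of the shoe (22 below the sole there, close to the centre of mass). From x 45 to 80 the sides are upright and parallel, 54 apart, from z 58 to 90: grip it here, across y
- jack: fixed lasting jack of grey-painted and bare metal: a round foot of radius 56, a spindle and an arm to a leather-covered toe rest. Origin: on the spindle's axis at the bench; x from the spindle to the toe rest, z up. The toe rest, 60 wide, slopes like the shoe's instep; its middle is at x 143, z 155
- jack_pin (a point): centre of the spindle's round shoulder (radius 22, z 85 of the jack), same axes as the jack. The pin, 12 thick with a tapered nose, stands 31 above it. The shoe is seated when shoe lies at this point, the last flat on the shoulder and the shoe's x along the jack's x; its toe then lies on the toe rest and its heel seat is level, 170 above the bench
- stand: fixed wooden drying stand: a board 250 x 105, 18 thick. Origin: middle of its underside; x towards its toe prop. Its peg (12 thick, 31 high, tapered nose) stands at x -70 on a boss with its top at z 32: the shoe starts on it, toe on the prop, and must be lifted straight up by more than 35 before it is moved aside
- tray: fixed open plywood tray, 180 (x) x 270 (y), walls 6 thick and 36 high, floor 6 thick, holding the two heels. Origin: middle of its underside
- heel: the low heel: D-shaped block of stacked brown leather with upright sides and a black rubber top, 58 long (x), 54 wide (y), 33 high, 60 g. Origin: centre of its underside, the face that joins the shoe; x to its flat front (the breast), round back at x -29, z up. It lies in the tray face down, ready to be carried so: grip it across y, fingertips not below its underside
- heel_breast (a point): middle of the lower edge of the low heel's flat front, at x 29, y 0, z 0 of the heel
- tall_heel: another heel in the tray, to be left there: same materials and shape, but 48 long, 44 wide and 58 high. Origin: centre of its underside
- mate_shoe: the other shoe of the pair, finished, the right way up, 245 x 85 x 102 high. Bystander; origin under it at the bench, 48 from its back, x towards its toe
- cement_can: bystander: round can, 58 across, 112 high; origin at the centre of its underside
- dressing_bottle: bystander: amber glass bottle, 54 across, 125 high; origin at the centre of its underside
- polish_tin: bystander: flat round tin, 73 across, 28 high; origin at the centre of its underside
- shoe_brush: bystander: wooden brush, 165 x 52 x 44 high, along x; origin at the centre of its underside
- hammer: bystander: cobbler's hammer lying along x, 255 long, head towards +x, 33 high; origin on the bench near its middle
- nail_cup: bystander: small steel cup with a handle at +y, 72 across, 45 high; origin at the centre of its underside
There are look-alikes about, which are no part of the job. Leave any yellow look-alike of the jack alone.

How it is judged:
By the outcome, as a careful person would: the job done as asked, in the order asked, and still so for the second after the job is handed in, while the arm keeps its last pose, push and grip.
It also fails if it takes over 61 s, if anything falls off the work surface, if the arm or the gripper's body presses on something with over 40 N, if the wrist force passes 120 N, or if a joint passes its speed limit or range.

## Working session

There is one attempt and no reset: what is moved stays moved. The work goes in short steps, Python scripts to look and compute and a shell command to move; the robot and the scene stay as the last step left them, time stands still between calls to the robot, and variables do not carry over. Pictures are saved under pics/ and viewed, at most 10 in all, crops included, and the job is handed in when it is done.

```bash
ls; mkdir -p pics; python3 - <<'E'
from cell import env, imaging
import cv2, numpy as np
o=env.get_obs(); print({k:np.round(v,3).tolist() for k,v in o.items()})
for n in("side","top"):
    im=imaging.read_camera(n); cv2.imwrite(f"pics/{n}0.png",im[...,::-1])
    c=imaging.get_calibration(n); print(n,c)
E
```

```text
pics
{'time_s': 0.0, 'qpos': [-69.323, 18.44, -4.018, 83.175, 1.295, 78.54, -3.26], 'joint_velocities': [0.1, -0.004, -0.109, 0.017, 0.039, -0.002, 0.039], 'effort': [-0.0, -49.128, -0.404, -31.253, -0.064, 0.044, 0.0], 'tool_pos': [0.221, 0.611, 0.24], 'tool_rot': [-179.89, 0.005, 160.136], 'force': [0.135, -0.345, 0.114], 'wrist_torque': [0.036, -0.004, -0.034], 'grasp_force': 0.0, 'grip_width': 0.087}
side {'camera_matrix': array([[437.58637641,   0.        , 282.8321233 ],
       [  0.        , 437.58637641, 202.66397022],
       [  0.        ,   0.        ,   1.        ]]), 'position': array([ 0.43156299, -0.72689081,  1.01717673]), 'attitude': array([ 3.94820648e+01,  3.15142757e-02, -4.44104740e+00])}
top {'camera_matrix': array([[401.13920182,   0.        , 277.65007196],
       [  0.        , 401.13920182, 211.20331521],
       [  0.        ,   0.        ,   1.        ]]), 'position': array([ 0.3760071 , -0.01228699,  1.31177709]), 'attitude': array([  4.53356563,   1.09132507, -91.62612245])}
```

View pics/top0.png

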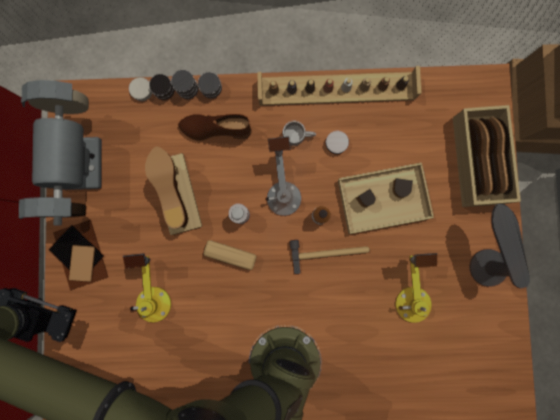

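View pics/side0.png

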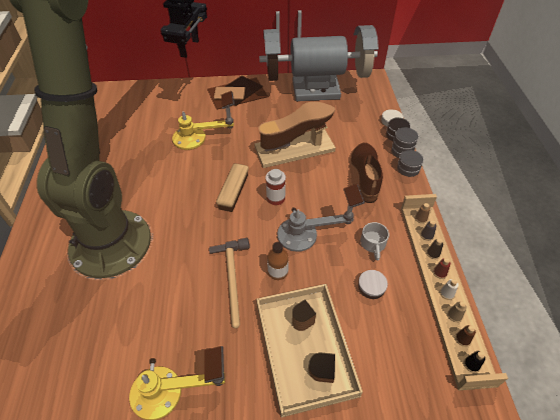

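Top view: brown shoe on the stand around (167,190), toe at the upper end, heel seat at about (175,217). The grey jack has its spindle near (284,197) and its toe rest near (279,145). The heels are at (366,199) and (402,187) in the tray. I'll zoom in for precise points.

```bash
cat > h.py <<'E'
from cell import env, imaging
import cv2, numpy as np
from scipy.spatial.transform import Rotation as R
def ray(n,px):
    c=imaging.get_calibration(n);K=c["camera_matrix"]
    d=np.linalg.inv(K)@np.array([px[0],px[1],1.]); d=np.array([d[0],-d[1],-d[2]])
    return np.array(c["position"]),R.from_euler("xyz",c["attitude"],degrees=True).as_matrix()@d
def onz(n,px,z):
    p,d=ray(n,px); return p+d*(z-p[2])/d[2]
def two(a,b):
    p,d=ray("top",a);q,e=ray("side",b)
    s=np.linalg.lstsq(np.c_[d,-e],q-p,rcond=None)[0]
    A,B=p+d*s[0],q+e*s[1]; return (A+B)/2,np.linalg.norm(A-B)
def proj(n,X):
    c=imaging.get_calibration(n);v=R.from_euler("xyz",c["attitude"],degrees=True).as_matrix().T@(np.array(X)-c["position"])
    u=c["camera_matrix"]@np.array([v[0],-v[1],-v[2]]); return u[:2]/u[2]
def crop(im,x,y,w,h,s):
    return cv2.resize(im[y:y+h,x:x+w],None,fx=s,fy=s,interpolation=cv2.INTER_CUBIC)
E
python3 - <<'E'
from h import *
t=cv2.imread("pics/top0.png");s=cv2.imread("pics/side0.png")
# tiles 400x300 (100x75) 
a=np.vstack([np.hstack([crop(t,140,140,80,100,5),crop(t,250,125,80,100,5)])])
cv2.imwrite("pics/m1.png",cv2.convertScaleAbs(a,alpha=1.6))
b=np.vstack([np.hstack([crop(t,335,160,100,75,4),crop(s,255,290,100,75,4)]),np.hstack([crop(s,245,95,100,75,4),crop(s,270,190,100,75,4)])])
cv2.imwrite("pics/m2.png",cv2.convertScaleAbs(b,alpha=1.6))
E
```

```text
(no output)
```

View pics/m1.png

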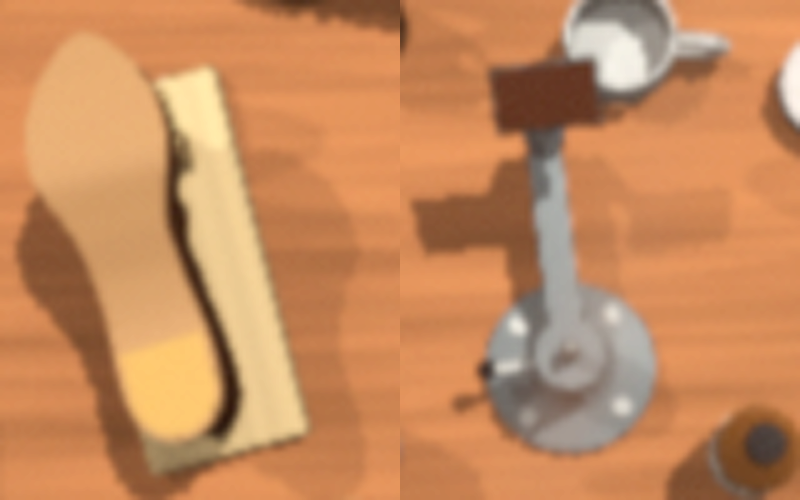

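View pics/m2.png

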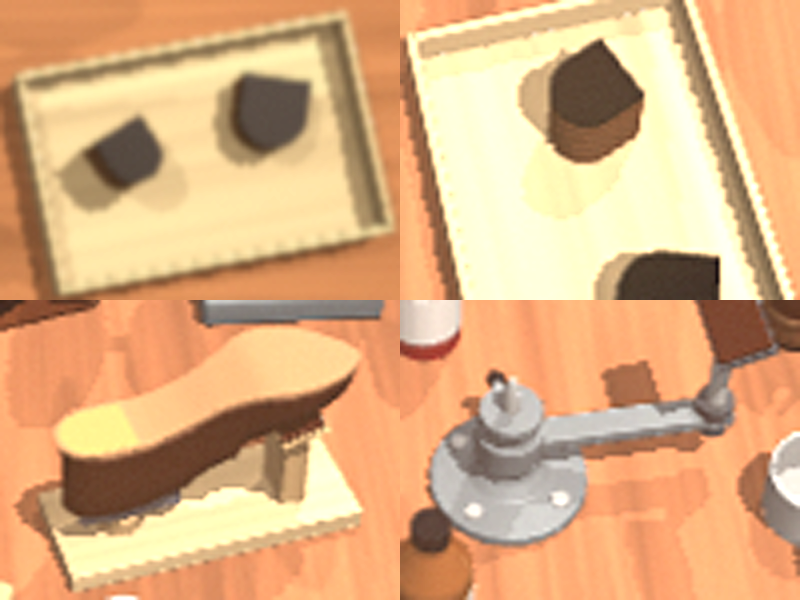

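The shoe sits along the stand with its yellow seat at the lower end. The (403,188) heel is the lower, wider one, so it is the target. The one at (366,199) is smaller and taller. Now the numeric measurement.

```bash
python3 - <<'E'
from h import *
def mask(n,x,y,w,h,f):
    im=cv2.imread(f"pics/{n}0.png"); hsv=cv2.cvtColor(im,cv2.COLOR_BGR2HSV).astype(int)
    m=np.zeros(im.shape[:2],np.uint8); m[y:y+h,x:x+w]=f(hsv,im.astype(int))[y:y+h,x:x+w]*255
    c=max(cv2.findContours(m,cv2.RETR_EXTERNAL,cv2.CHAIN_APPROX_NONE)[0],key=cv2.contourArea)
    return m,c
def cen(c): M=cv2.moments(c); return np.array([M['m10'],M['m01']])/M['m00']
for p in [(170,180),(174,218),(185,190),(200,220),(279,145),(284,212),(300,150),(403,188),(415,180),(408,192)]:
    im=cv2.imread("pics/top0.png");print(p,cv2.cvtColor(im,cv2.COLOR_BGR2HSV)[p[1],p[0]],end=' ')
print()
for n,b in(("top",(160,195,35,40)),("side",(255,115,50,30))):
    m,c=mask(n,*b,lambda h,i:(h[...,0]>=17)&(h[...,1]>90)&(h[...,2]>120)); print("seat",n,cv2.contourArea(c),cen(c),onz(n,cen(c),.117))
    P=np.array([onz(n,q[0],.117)[:2]*1000 for q in c],np.float32); print(cv2.minAreaRect(P))
for n,b,z in(("top",(385,170,35,35),.039),("top",(355,185,25,25),.064),("side",(300,345,45,45),.039)):
    m,c=mask(n,*b,lambda h,i:(h[...,2]<75))
    P=np.array([onz(n,q[0],z)[:2]*1000 for q in c],np.float32)
    print("heel",n,onz(n,cen(c),z),cv2.contourArea(P),cv2.minAreaRect(P)); a=cv2.approxPolyDP(P,4,True)[:,0]; print(np.round(a).tolist())
m,c=mask("top",265,130,35,25,lambda h,i:((h[...,0]<8)|(h[...,0]>170))&(h[...,2]<100)); print("rest",cen(c),onz("top",cen(c),.155)); P=np.array([onz("top",q[0],.155)[:2]*1000 for q in c],np.float32);print(cv2.minAreaRect(P))
m,c=mask("top",262,178,45,42,lambda h,i:(h[...,1]<70)); P=np.array([onz("top",q[0],.008)[:2]*1000 for q in c],np.float32); print("foot",cv2.minEnclosingCircle(P),onz("top",cen(c),.008))
print("shoulder",onz("top",(283.6,196.),.085), two((283.6,196),(270+110/4,190+(405-300)/4)))
print("board",onz("top",(182,153.6),.018),onz("top",(201.6,226.4),.018),onz("top",(171,234),.018))
print("toe",onz("top",(156.6,146.4),.15))
s=cv2.imread("pics/side0.png");t=cv2.imread("pics/top0.png")
cv2.imwrite("pics/m3.png",cv2.convertScaleAbs(np.hstack([crop(t,380,165,45,45,8),crop(s,300,340,50,45,8)]),alpha=1.9))
E
```

```text
(170, 180) [ 15 130 131] (174, 218) [ 18 141 159] (185, 190) [ 19  97 147] (200, 220) [ 16 114 116] (279, 145) [  9 169  62] (284, 212) [ 13  29 104] (300, 150) [ 12 147 137] (403, 188) [13 63 57] (415, 180) [ 22  86 158] (408, 192) [11 62 58] 
seat top 278.5 [173.71633752 216.57630162] [0.4645247  0.31995446 0.117     ]
((463.0683288574219, 319.41748046875), (58.592559814453125, 51.68707275390625), 13.650012016296387)
seat side 13.0 [299.74358974 142.71794872] [0.55721213 0.24117409 0.117     ]
((553.1900634765625, 243.44020080566406), (39.626861572265625, 30.32115936279297), 46.49733352661133)
heel top [ 0.54071165 -0.38631693  0.039     ] 2613.521166431252 ((538.2761840820312, -386.36322021484375), (57.135684967041016, 57.250732421875), 79.92233276367188)
[[569.0, -371.0], [557.0, -361.0], [528.0, -359.0], [515.0, -368.0], [511.0, -387.0], [529.0, -413.0], [561.0, -418.0]]
heel top [ 0.50641441 -0.26706663  0.064     ] 1740.2199806300923 ((505.4242248535156, -267.41864013671875), (40.460269927978516, 50.84394836425781), 29.249839782714844)
[[533.0, -278.0], [510.0, -237.0], [484.0
[... 198 characters left out ...]
40185547), 80.71369171142578)
[[529.0, -370.0], [516.0, -387.0], [515.0, -415.0], [527.0, -426.0], [561.0, -433.0], [544.0, -428.0], [564.0, -427.0], [574.0, -373.0]]
rest [nan nan] [nan nan nan]
((644.7791137695312, -7.685420036315918), (0.0, 0.0), 0.0)
foot ((529.5733032226562, -10.87138843536377), 61.91047286987305) [ 0.52440156 -0.01158204  0.008     ]
shoulder [ 0.52027903 -0.01132098  0.085     ] (array([ 0.52332685, -0.01125892,  0.08423353]), np.float64(0.005876152218063684))
board [0.67861144 0.31849702 0.018     ] [0.43728885 0.25702091 0.018     ] [0.41557761 0.35676169 0.018     ]
toe [0.67184213 0.36007067 0.15      ]<stdin>:7: RuntimeWarning: invalid value encountered in divide
```

View pics/m3.png

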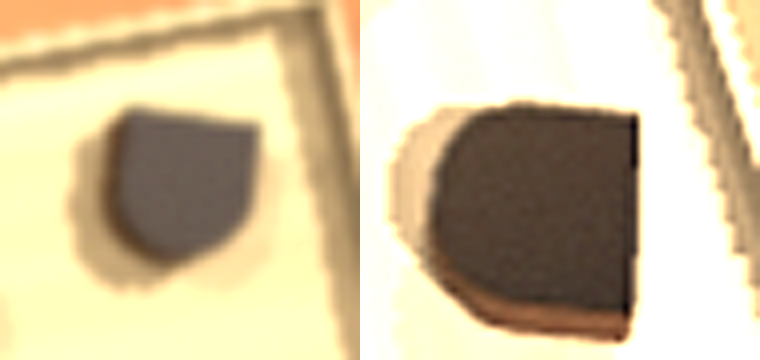

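Side view puts the heel's flat front towards world +x, at a yaw of about -10°. Shoe yaw is about 14° and its waist is near (0.541, 0.339). I'll move above the waist.

```bash
python3 -m crank '[{"x":-0.056,"y":-0.021,"turn":-0.09},{"x":-0.112,"y":-0.042,"turn":-0.18},{"x":-0.168,"y":-0.063,"turn":-0.27},{"x":-0.224,"y":-0.084,"turn":-0.36},{"x":-0.28,"y":-0.105,"turn":-0.45},{"x":-0.336,"y":-0.126,"turn":-0.54},{"x":-0.3935,"y":-0.1474,"turn":-0.59},{"x":-0.3935,"y":-0.1474,"turn":-0.59},{"x":-0.3935,"y":-0.1474,"turn":-0.59}]' 0.087
cat >> h.py <<'E'
def go(x,y,z,yaw):
    "tool-axis shift and turn to put the TCP at x,y,z with the closing line across heading yaw"
    o=env.get_obs();M=R.from_euler("xyz",o["tool_rot"],degrees=True).as_matrix()
    d=M.T@(np.array([x,y,z])-o["tool_pos"]); e=((yaw-o["tool_rot"][2]+90)%180)-90
    print("at",np.round(o["tool_pos"],4),np.round(o["tool_rot"],2),"q",np.round(o["qpos"]),"move",np.round(d,4),"turn",round(-np.radians(e),3))
def mask(n,im,x,y,w,h,f):
    hsv=cv2.cvtColor(im,cv2.COLOR_BGR2HSV).astype(int)
    m=np.zeros(im.shape[:2],np.uint8); m[y:y+h,x:x+w]=f(hsv)[y:y+h,x:x+w]*255
    return max(cv2.findContours(m,cv2.RETR_EXTERNAL,cv2.CHAIN_APPROX_NONE)[0],key=cv2.contourArea)
def cen(c): M=cv2.moments(c); return np.array([M['m10'],M['m01']])/M['m00']
def flat(n,c,z): return np.array([onz(n,q[0],z)[:2]*1000 for q in c],np.float32)
E
python3 - <<'E'
from h import *
go(.541,.3385,.108,13.9)
t=cv2.imread("pics/top0.png");s=cv2.imread("pics/side0.png")
f=lambda h:(h[...,0]>=17)&(h[...,1]>80)&(h[...,2]>110)
c=mask("side",s,255,112,30,32,f);P=flat("side",c,.117);print("seat side",cv2.contourArea(P),cv2.minAreaRect(P))
c=mask("top",t,160,195,35,40,f);P=flat("top",c,.117);print("seat top",cv2.contourArea(P),cv2.minAreaRect(P))
from scipy.optimize import least_squares
for n,im,b in(("top",t,(262,178,45,42)),("side",s,(272,205,50,50))):
    P=flat(n,mask(n,im,*b,lambda h:h[...,1]<70),.006)
    r=least_squares(lambda v:np.hypot(*(P-v[:2]).T)-v[2],[525,-11,56],loss="soft_l1",f_scale=1.5); print("foot",n,r.x,r.cost)
c=mask("top",t,265,130,35,25,lambda h:(h[...,1]>140)&(h[...,2]<85));print("rest",onz("top",cen(c),.155),cv2.minAreaRect(flat("top",c,.155)))
E
```

```text
at [0.2208 0.6108 0.2405] [-179.9     0.    160.13] q [-69.  18.  -4.  83.   1.  79.  -3.] move [-0.3937 -0.1471  0.1328] turn -0.589
seat side 0.0 ((466.35894775390625, 296.55517578125), (3.074475049972534, 0.0), 175.5229949951172)
seat top 2524.6878229118884 ((463.0683288574219, 319.41748046875), (58.592559814453125, 51.68707275390625), 13.650012016296387)
foot top [523.92039799 -11.64184487  53.77752871] 202.57482545781983
foot side [530.34373452  -6.17439799  60.62642175] 1103.3973135549745
rest [ 6.65297083e-01 -5.02030841e-04  1.55000000e-01] ((665.760498046875, -0.8420963287353516), (33.70940017700195, 60.493934631347656), 1.9903302192687988)invalid input
```

```bash
python3 -m crank '[{"x":-0.056,"y":-0.021,"z":0,"turn":-0.09},{"x":-0.112,"y":-0.042,"z":0,"turn":-0.18},{"x":-0.168,"y":-0.063,"z":0,"turn":-0.27},{"x":-0.224,"y":-0.084,"z":0,"turn":-0.36},{"x":-0.28,"y":-0.105,"z":0,"turn":-0.45},{"x":-0.336,"y":-0.126,"z":0,"turn":-0.54},{"x":-0.3935,"y":-0.1474,"z":0,"turn":-0.59},{"x":-0.3935,"y":-0.1474,"z":0,"turn":-0.59},{"x":-0.3935,"y":-0.1474,"z":0,"turn":-0.59}]' 0.087 || python3 -m crank --help | head -20
python3 - <<'E'
from h import *
go(.541,.3385,.108,13.9)
s=cv2.imread("pics/side0.png");h=cv2.cvtColor(s,cv2.COLOR_BGR2HSV)
for p in[(264,128),(270,126),(274,124),(285,118),(295,115)]:print(h[p[1],p[0]],end=' ')
E
```

```text
time_s: 1.23
tool_pos: [0.5404, 0.3391, 0.241]
tool_rot: [180.0, -0.1, -166.1]
force: [-0.8, 0.3, -0.1]
grip_width: 0.0869
grasp_force: 0.0
at [0.5404 0.3391 0.241 ] [ 1.7997e+02 -8.0000e-02 -1.6610e+02] q [-39.  17.   5.  85.  -2.  78.  71.] move [-0.0006 -0.0008  0.133 ] turn 0.0
[ 16 141 206] [ 16 141 205] [ 16 142 206] [ 13 126 176] [ 13 124 168]
```

```bash
python3 - <<'E'
from h import *
s=cv2.imread("pics/side0.png")
c=mask("side",s,255,112,30,32,lambda h:(h[...,0]>=15)&(h[...,1]>110)&(h[...,2]>185));P=flat("side",c,.117);print("seat side",cv2.contourArea(P),cv2.minAreaRect(P),onz("side",cen(c),.117))
E
python3 -m crank '[{"x":0,"y":0,"z":0.03,"turn":0},{"x":0,"y":0,"z":0.06,"turn":0},{"x":0,"y":0,"z":0.09,"turn":0},{"x":0,"y":0,"z":0.115,"turn":0},{"x":0,"y":0,"z":0.133,"turn":0},{"x":0,"y":0,"z":0.133,"turn":0},{"x":0,"y":0,"z":0.133,"turn":0}]' 0.087
```

```text
seat side 2303.8509708102793 ((466.6043701171875, 318.72723388671875), (55.557804107666016, 52.882118225097656), 14.265973091125488) [0.46940999 0.3187427  0.117     ]
time_s: 2.1
tool_pos: [0.5412, 0.3398, 0.1097]
tool_rot: [180.0, 0.1, -166.0]
force: [0.8, -0.0, 1.1]
grip_width: 0.0871
grasp_force: 0.0
```

```bash
python3 -m crank '[{"x":0,"y":0,"z":0,"turn":0},{"x":0,"y":0,"z":0,"turn":0},{"x":0,"y":0,"z":0,"turn":0},{"x":0,"y":0,"z":0,"turn":0},{"x":0,"y":0,"z":0,"turn":0},{"x":0,"y":0,"z":0,"turn":0},{"x":0,"y":0,"z":0,"turn":0},{"x":0,"y":0,"z":0,"turn":0}]' 0.03 45
```

```text
time_s: 3.1
tool_pos: [0.5411, 0.3384, 0.1087]
tool_rot: [-180.0, -0.0, -166.1]
force: [-0.7, -2.9, 4.0]
grip_width: 0.0536
grasp_force: 44.9
```

```bash
python3 -m crank '[{"x":0,"y":0,"z":-0.01,"turn":0},{"x":0,"y":0,"z":-0.025,"turn":0},{"x":0,"y":0,"z":-0.04,"turn":0},{"x":0,"y":0,"z":-0.06,"turn":0},{"x":0,"y":0,"z":-0.085,"turn":0},{"x":0,"y":0,"z":-0.11,"turn":0},{"x":0,"y":0,"z":-0.13,"turn":0},{"x":0,"y":0,"z":-0.135,"turn":0},{"x":0,"y":0,"z":-0.135,"turn":0},{"x":0,"y":0,"z":-0.135,"turn":0}]'
python3 - <<'E'
from h import *
go(.583,-.007,.243,4.3)
o=env.get_obs();print(o["force"],o["wrist_torque"],o["grip_width"])
for n in("top","side"):
    im=imaging.read_camera(n);cv2.imwrite(f"pics/{n}1.png",im[...,::-1])
E
```

```text
time_s: 4.35
tool_pos: [0.5403, 0.3386, 0.2422]
tool_rot: [-180.0, -0.1, -166.1]
force: [-0.2, 0.6, -6.3]
grip_width: 0.0538
grasp_force: 44.9
at [0.5403 0.3386 0.2422] [-1.7996e+02 -1.3000e-01 -1.6607e+02] q [-39.  17.   6.  85.  -2.  78.  71.] move [ 0.0418 -0.3457 -0.0005] turn 0.168
[-0.16716359  0.55953011 -6.28803416] [-0.0156553   0.0618732  -0.05477376] 0.05376880536997129
```

```bash
python3 -m crank '[{"x":0.003,"y":-0.025,"z":0,"turn":0.02},{"x":0.009,"y":-0.075,"z":0,"turn":0.04},{"x":0.015,"y":-0.125,"z":0,"turn":0.06},{"x":0.021,"y":-0.175,"z":0,"turn":0.08},{"x":0.027,"y":-0.225,"z":0,"turn":0.11},{"x":0.033,"y":-0.275,"z":0,"turn":0.13},{"x":0.039,"y":-0.32,"z":0,"turn":0.155},{"x":0.0418,"y":-0.3457,"z":0,"turn":0.168},{"x":0.0418,"y":-0.3457,"z":0,"turn":0.168},{"x":0.0418,"y":-0.3457,"z":0,"turn":0.168},{"x":0.0418,"y":-0.3457,"z":0,"turn":0.168}]'
python3 - <<'E'
from h import *
go(.583,-.007,.243,4.3)
v=[]
for n,b in(("top",(255,150,70,80)),("side",(265,150,90,90))):
    im=imaging.read_camera(n)[...,::-1].copy();cv2.imwrite(f"pics/{n}2.png",im); v.append(crop(im,*((240,110,100,130) if n=="top" else (260,90,100,130)),4))
cv2.imwrite("pics/m4.png",np.hstack([cv2.convertScaleAbs(x,alpha=1.4) for x in v]))
E
```

```text
time_s: 5.82
tool_pos: [0.5835, -0.0046, 0.2434]
tool_rot: [179.9, -0.0, -175.5]
force: [-0.6, -0.3, -7.1]
grip_width: 0.0535
grasp_force: 44.9
at [ 0.5835 -0.0046  0.2434] [ 1.7995e+02 -2.0000e-02 -1.7552e+02] q [-18.  10.  18.  93.  -3.  77.  95.] move [ 0.0007 -0.0023  0.0004] turn 0.003
```

View pics/m4.png

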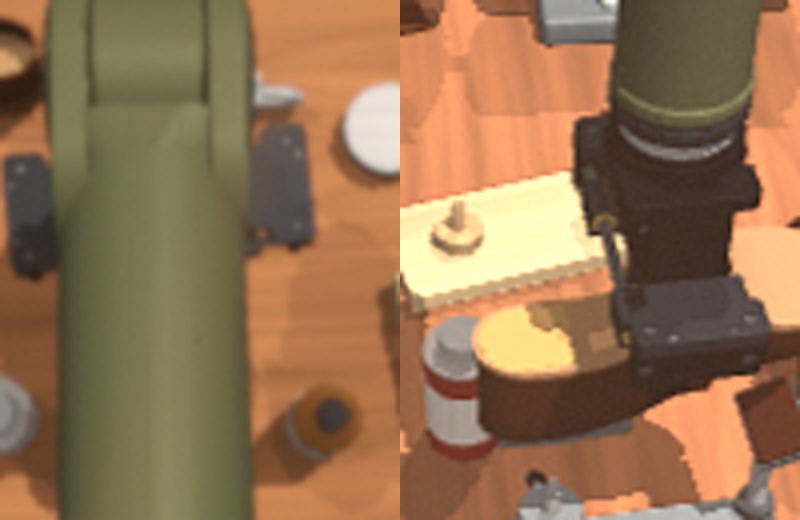

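The side view shows the shoe held level, with its seat at about px (392,175) and the bare stand peg near (274,147). The top view is blocked by the arm. I'll zoom on the peg and the jack shoulder in both views, so I can use the shift between them in the same camera.

```bash
python3 - <<'E'
from h import *
t0,s0,t2,s2=[cv2.imread(f"pics/{k}.png") for k in("top0","side0","top2","side2")]
g=lambda im,x,y:cv2.convertScaleAbs(crop(im,x,y,40,30,10),alpha=1.6)
cv2.imwrite("pics/m5.png",np.vstack([np.hstack([g(t2,155,200),g(s2,255,130)]),np.hstack([g(t0,264,182),g(s0,278,202)])]))
E
```

```text
(no output)
```

View pics/m5.png

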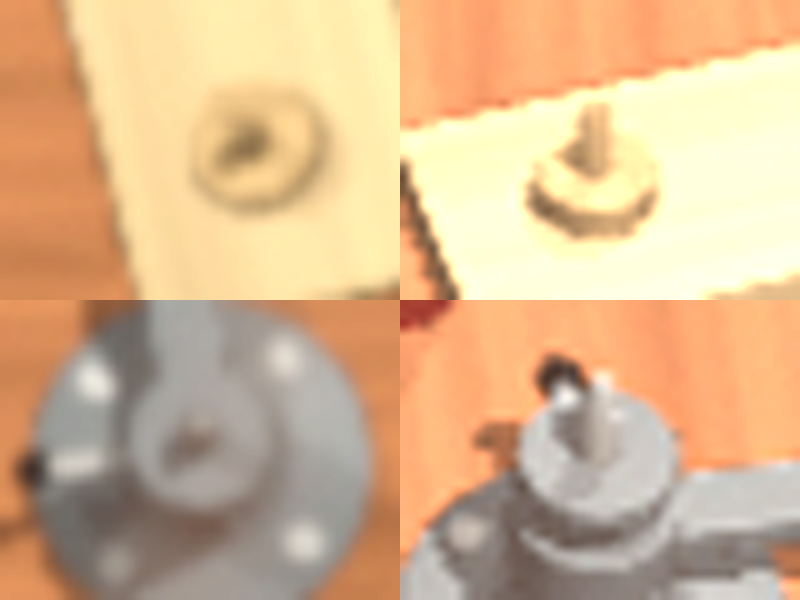

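```bash
python3 - <<'E'
from h import *
for n,p,z in(("top",(181.1,214.8),.032),("side",(274.5,147.2),.032),("top",(284.3,196),.085),("side",(297.9,217.3),.085)): print(n,onz(n,p,z).round(4))
o=env.get_obs()
s=cv2.imread("pics/side2.png"); z=o["tool_pos"][2]+.0083
print(onz("side",(260+75/4,90+345/4),z),onz("side",(260+178/4,90+342/4),z))
E
```

```text
top [0.4758 0.3197 0.032 ]
side [0.4849 0.3178 0.032 ]
top [ 0.5202 -0.0135  0.085 ]
side [ 0.5269 -0.0152  0.085 ]
[ 0.47658341 -0.01606379  0.2517625 ] [ 0.53807119 -0.01842128  0.2517625 ]
```

```bash
for i in 1 2 3; do python3 -m crank '[{"x":0,"y":0,"z":0,"turn":0}]' | grep -E "tool_|force"; done; python3 -m crank '[{"x":-0.0023,"y":-0.0015,"z":0.02,"turn":0},{"x":-0.0023,"y":-0.0015,"z":0.04,"turn":0},{"x":-0.0023,"y":-0.0015,"z":0.043,"turn":0},{"x":-0.0023,"y":-0.0015,"z":0.043,"turn":0}]'; for i in 1 2 3; do python3 -m crank '[{"x":0,"y":0,"z":0,"turn":0}]' | grep -E "tool_|force"; done
```

```text
tool_pos: [0.5836, -0.006, 0.2436]
tool_rot: [180.0, 0.0, -175.6]
force: [-0.4, -0.2, -6.6]
grasp_force: 44.9
tool_pos: [0.5836, -0.0064, 0.2436]
tool_rot: [180.0, 0.0, -175.7]
force: [-0.2, -0.1, -6.3]
grasp_force: 44.9
tool_pos: [0.5836, -0.0066, 0.2436]
tool_rot: [180.0, 0.0, -175.7]
force: [-0.3, 0.1, -7.5]
grasp_force: 44.9
time_s: 6.8
tool_pos: [0.5859, -0.008, 0.2001]
tool_rot: [-180.0, -0.0, -175.7]
force: [-0.2, -0.7, -5.8]
grip_width: 0.0538
grasp_force: 44.9
tool_pos: [0.5866, -0.008, 0.2014]
tool_rot: [180.0, 0.1, -175.7]
force: [0.6, -0.3, -6.4]
grasp_force: 44.9
tool_pos: [0.5865, -0.008, 0.2013]
tool_rot: [180.0, 0.1, -175.7]
force: [0.8, -0.3, -6.0]
grasp_force: 44.9
tool_pos: [0.5863, -0.008, 0.201]
tool_rot: [180.0, 0.1, -175.7]
force: [0.1, 0.4, -6.8]
grasp_force: 44.9
```

```bash
for i in 1 2 3; do python3 -m crank '[{"x":0,"y":0,"z":0.003,"turn":0},{"x":0,"y":0,"z":0.005,"turn":0},{"x":0,"y":0,"z":0.005,"turn":0}]' | grep -E "tool_pos|^force"; done
```

```text
tool_pos: [0.5858, -0.008, 0.1952]
force: [-0.0, 0.7, -6.0]
tool_pos: [0.5858, -0.008, 0.1903]
force: [-0.3, 0.1, -6.6]
tool_pos: [0.5859, -0.0079, 0.1853]
force: [0.1, -0.4, -8.0]
```

```bash
for i in 1 2 3 4; do python3 -m crank '[{"x":0,"y":0,"z":0.003,"turn":0},{"x":0,"y":0,"z":0.005,"turn":0},{"x":0,"y":0,"z":0.005,"turn":0}]' | grep -E "tool_|^force"; done; python3 -c "
from h import *
print(env.get_obs()['wrist_torque'])"
```

```text
tool_pos: [0.5858, -0.008, 0.1803]
tool_rot: [180.0, -0.0, -175.7]
force: [-0.0, 0.2, -5.7]
tool_pos: [0.5858, -0.008, 0.1753]
tool_rot: [180.0, -0.0, -175.7]
force: [-0.0, -0.0, -6.9]
tool_pos: [0.5858, -0.008, 0.1703]
tool_rot: [180.0, -0.0, -175.7]
force: [0.5, -0.3, -6.6]
tool_pos: [0.5858, -0.008, 0.1653]
tool_rot: [180.0, -0.0, -175.7]
force: [0.6, -0.2, -5.9]
[-0.00353029  0.02912266  0.04632984]
```

```bash
for i in 1 2 3; do python3 -m crank '[{"x":0,"y":0,"z":0.001,"turn":0},{"x":0,"y":0,"z":0.002,"turn":0},{"x":0,"y":0,"z":0.002,"turn":0}]' | grep -E "tool_|^force"; done; python3 -c "
from h import *
print(env.get_obs()['wrist_torque'])"
```

```text
tool_pos: [0.586, -0.008, 0.1635]
tool_rot: [180.0, -0.0, -175.7]
force: [0.1, 0.3, -6.6]
tool_pos: [0.5861, -0.008, 0.1619]
tool_rot: [180.0, 0.0, -175.7]
force: [-0.4, 0.4, -4.5]
tool_pos: [0.5861, -0.008, 0.1618]
tool_rot: [180.0, 0.1, -175.7]
force: [-6.3, -0.3, 7.3]
[0.11242638 1.3240836  0.09613745]
```

```bash
python3 -m crank '[{"x":0,"y":0,"z":0,"turn":0},{"x":0,"y":0,"z":0,"turn":0},{"x":0,"y":0,"z":0,"turn":0},{"x":0,"y":0,"z":0,"turn":0}]' 0.085; python3 -m crank '[{"x":0,"y":0,"z":-0.01,"turn":0},{"x":0,"y":0,"z":-0.04,"turn":0},{"x":0,"y":0,"z":-0.08,"turn":0},{"x":0,"y":0,"z":-0.1,"turn":0},{"x":0,"y":0,"z":-0.1,"turn":0},{"x":0,"y":0,"z":-0.1,"turn":0}]' 0.087
python3 -c "
from h import *
go(.541,-.393,.22,-10)"
```

```text
time_s: 11.42
tool_pos: [0.5862, -0.0079, 0.1595]
tool_rot: [-180.0, 0.0, -175.7]
force: [-0.1, 0.9, -0.7]
grip_width: 0.0821
grasp_force: 0.0
time_s: 12.18
tool_pos: [0.5856, -0.0079, 0.2587]
tool_rot: [180.0, -0.1, -175.7]
force: [-0.8, -0.2, 0.6]
grip_width: 0.0871
grasp_force: 0.0
at [ 0.5856 -0.0079  0.2587] [ 1.7999e+02 -7.0000e-02 -1.7569e+02] q [-18.  10.  19.  92.  -3.  79.  95.] move [ 0.0733 -0.3806  0.0388] turn 0.25
```

```bash
python3 -m crank '[{"x":0.005,"y":-0.025,"z":0,"turn":0.02},{"x":0.014,"y":-0.075,"z":0,"turn":0.05},{"x":0.024,"y":-0.125,"z":0,"turn":0.08},{"x":0.034,"y":-0.175,"z":0,"turn":0.11},{"x":0.044,"y":-0.225,"z":0,"turn":0.14},{"x":0.053,"y":-0.275,"z":0,"turn":0.18},{"x":0.063,"y":-0.325,"z":0,"turn":0.21},{"x":0.071,"y":-0.365,"z":0,"turn":0.24},{"x":0.0733,"y":-0.3806,"z":0,"turn":0.25},{"x":0.0733,"y":-0.3806,"z":0,"turn":0.25},{"x":0.0733,"y":-0.3806,"z":0,"turn":0.25}]'
python3 - <<'E'
from h import *
go(.541,-.393,.22,-10)
v=[]
for n in("top","side"):
    im=imaging.read_camera(n)[...,::-1].copy();cv2.imwrite(f"pics/{n}3.png",im)
    v.append(crop(im,*((240,120,80,120) if n=="top" else (270,140,100,75)),5 if n=="top" else 4))
    f=(lambda h:(h[...,0]>=17)&(h[...,1]>90)&(h[...,2]>120)) if n=="top" else (lambda h:(h[...,0]>=15)&(h[...,1]>110)&(h[...,2]>185))
    try:
        c=mask(n,im,*((260,165,50,60) if n=="top" else (270,160,60,60)),f);P=flat(n,c,.17);print(n,cv2.contourArea(P),cv2.minAreaRect(P),onz(n,cen(c),.17),cv2.boundingRect(c))
    except Exception as e: print(e)
im=cv2.imread("pics/side3.png"); v[1]=np.vstack([v[1],crop(im,280,320,100,75,4)])
cv2.imwrite("pics/m6.png",np.hstack([cv2.convertScaleAbs(x,alpha=1.4) for x in v]))
E
```

```text
time_s: 13.55
tool_pos: [0.5424, -0.391, 0.2592]
tool_rot: [179.9, -0.0, 170.1]
force: [0.1, -0.0, -0.5]
grip_width: 0.0869
grasp_force: 0.0
at [ 0.5424 -0.391   0.2592] [ 1.7990e+02 -1.0000e-02  1.7013e+02] q [  9.  22.  33.  80. -12.  82. 122.] move [ 0.001  -0.0023  0.0392] turn 0.002
top 2531.2670824303405 ((507.39849853515625, -12.467750549316406), (51.5882453918457, 57.59865188598633), 88.40380859375) [ 0.50803118 -0.01364085  0.17      ] (275, 187, 19, 21)
side 219.9058430932928 ((486.70184326171875, -20.93804168701172), (11.093938827514648, 36.22129440307617), 18.45217514038086) [ 0.48731651 -0.02098658  0.17      ] (281, 194, 8, 11)
```

View pics/m6.png

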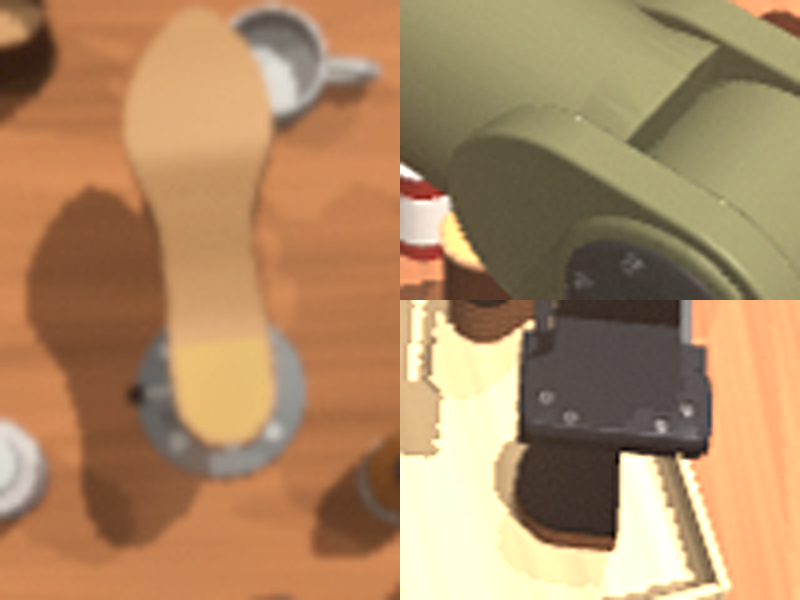

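The shoe sits along the jack with its toe over the rest and the seat centre near (0.5077, -0.0135). The heel is under the gripper. Next, the heel's exact position.

```bash
python3 - <<'E'
from h import *
t=cv2.imread("pics/top0.png");s=cv2.imread("pics/side0.png")
for n,ps in(("top",[(395.1,177.7),(412.0,180.2)]),("side",[(300+(635-360)/8-.4,340+115/8-.4),(300+(630-360)/8-.4,340+312/8-.4)])):
    a,b=[onz(n,p,.039)[:2] for p in ps]; d=a-b; yaw=np.degrees(np.arctan2(-d[0],d[1]));m=(a+b)/2;r=np.radians(yaw)
    print(n,a,b,np.hypot(*d),"yaw",yaw,"centre",m-.029*np.array([np.cos(r),np.sin(r)]))
print("wall",onz("top",(422,187),.036))
go(.541+.008,-.393-.0015,.028,-10)
E
```

```text
top [ 0.57346223 -0.36813527] [ 0.56375172 -0.42119015] 0.0539362093495238 yaw -10.371903160443608 centre [ 0.54008084 -0.38944164]
side [ 0.57413383 -0.37296655] [ 0.56459325 -0.42640783] 0.05428621672728297 yaw -10.122064722314597 centre [ 0.54081491 -0.39459056]
wall [ 0.54137316 -0.45258847  0.036     ]
at [ 0.5426 -0.3909  0.2595] [1.7992e+02 2.0000e-02 1.7017e+02] q [  9.  22.  33.  80. -12.  82. 122.] move [-0.0068 -0.0028  0.2315] turn 0.003
```

```bash
python3 -m crank '[{"x":-0.0061,"y":-0.0015,"z":0.03,"turn":0.006},{"x":-0.0061,"y":-0.0015,"z":0.075,"turn":0.006},{"x":-0.0061,"y":-0.0015,"z":0.12,"turn":0.006},{"x":-0.0061,"y":-0.0015,"z":0.16,"turn":0.006},{"x":-0.0061,"y":-0.0015,"z":0.18,"turn":0.006},{"x":-0.0061,"y":-0.0015,"z":0.18,"turn":0.006}]' 0.07; python3 -m crank '[{"x":0,"y":0,"z":0.015,"turn":0},{"x":0,"y":0,"z":0.03,"turn":0},{"x":0,"y":0,"z":0.042,"turn":0},{"x":0,"y":0,"z":0.05,"turn":0},{"x":0,"y":0,"z":0.05,"turn":0},{"x":0,"y":0,"z":0.05,"turn":0}]'
```

```text
time_s: 14.4
tool_pos: [0.5472, -0.3942, 0.0786]
tool_rot: [179.9, -0.1, 169.7]
force: [0.3, 0.5, 0.1]
grip_width: 0.0703
grasp_force: 0.0
time_s: 15.15
tool_pos: [0.5475, -0.3958, 0.03]
tool_rot: [-180.0, 0.0, 169.6]
force: [-0.6, 0.1, 0.2]
grip_width: 0.0702
grasp_force: 0.0
```

```bash
python3 -m crank '[{"x":0,"y":0,"z":0.001,"turn":0},{"x":0,"y":0,"z":0.001,"turn":0},{"x":0,"y":0,"z":0.001,"turn":0},{"x":0,"y":0,"z":0.001,"turn":0},{"x":0,"y":0,"z":0.001,"turn":0},{"x":0,"y":0,"z":0.001,"turn":0}]' 0.04 25;  python3 -m crank '[{"x":0,"y":0,"z":-0.01,"turn":0},{"x":0,"y":0,"z":-0.03,"turn":0},{"x":0,"y":0,"z":-0.07,"turn":0},{"x":0,"y":0,"z":-0.11,"turn":0},{"x":0,"y":0,"z":-0.15,"turn":0},{"x":0,"y":0,"z":-0.19,"turn":0},{"x":0,"y":0,"z":-0.22,"turn":0},{"x":0,"y":0,"z":-0.23,"turn":0},{"x":0,"y":0,"z":-0.23,"turn":0},{"x":0,"y":0,"z":-0.23,"turn":0}]'
python3 - <<'E'
from h import *
go(.5078+.008,-.0139+.0006,.26,4.4)
v=[]
for n in("top","side"):
    im=imaging.read_camera(n)[...,::-1].copy();cv2.imwrite(f"pics/{n}4.png",im)
E
```

```text
time_s: 15.9
tool_pos: [0.5475, -0.3955, 0.0288]
tool_rot: [180.0, 0.0, 169.6]
force: [-1.0, 0.5, 2.3]
grip_width: 0.0538
grasp_force: 25.0
time_s: 17.15
tool_pos: [0.5467, -0.395, 0.2569]
tool_rot: [179.9, -0.1, 169.6]
force: [0.4, 0.0, -1.4]
grip_width: 0.0536
grasp_force: 25.0
at [ 0.5467 -0.395   0.2569] [ 1.7993e+02 -1.3000e-01  1.6964e+02] q [ 10.  23.  33.  79. -13.  82. 122.] move [ 0.0991  0.3699 -0.0024] turn -0.258
```

```bash
python3 -m crank '[{"x":0.006,"y":0.023,"z":0,"turn":-0.02},{"x":0.018,"y":0.068,"z":0,"turn":-0.05},{"x":0.03,"y":0.113,"z":0,"turn":-0.08},{"x":0.042,"y":0.158,"z":0,"turn":-0.11},{"x":0.054,"y":0.203,"z":0,"turn":-0.14},{"x":0.066,"y":0.248,"z":0,"turn":-0.17},{"x":0.078,"y":0.293,"z":0,"turn":-0.2},{"x":0.09,"y":0.335,"z":0,"turn":-0.23},{"x":0.097,"y":0.362,"z":0,"turn":-0.25},{"x":0.0991,"y":0.3699,"z":0,"turn":-0.256},{"x":0.0991,"y":0.3699,"z":0,"turn":-0.256},{"x":0.0991,"y":0.3699,"z":0,"turn":-0.256}]'
python3 -m crank '[{"x":0,"y":0,"z":0,"turn":0},{"x":0,"y":0,"z":0,"turn":0},{"x":0,"y":0,"z":0,"turn":0},{"x":0,"y":0,"z":0,"turn":0}]'
```

```text
time_s: 18.75
tool_pos: [0.5165, -0.016, 0.2585]
tool_rot: [-180.0, -0.0, -175.9]
force: [-0.1, -1.5, -0.2]
grip_width: 0.0541
grasp_force: 25.0
time_s: 19.25
tool_pos: [0.5163, -0.0139, 0.2586]
tool_rot: [180.0, 0.0, -175.7]
force: [-0.4, 0.4, -1.3]
grip_width: 0.0539
grasp_force: 25.0
```

```bash
python3 -m crank '[{"x":0.0013,"y":0.0005,"z":0.02,"turn":0},{"x":0.0013,"y":0.0005,"z":0.04,"turn":0},{"x":0.0013,"y":0.0005,"z":0.05,"turn":0},{"x":0.0013,"y":0.0005,"z":0.053,"turn":0},{"x":0.0013,"y":0.0005,"z":0.053,"turn":0},{"x":0.0013,"y":0.0005,"z":0.053,"turn":0}]'
python3 - <<'E'
from h import *
v=[]
for n in("top","side"):
    im=imaging.read_camera(n)[...,::-1].copy();cv2.imwrite(f"pics/{n}5.png",im)
im=cv2.imread("pics/side5.png"); o=env.get_obs(); print(o["tool_pos"],o["tool_rot"]); print(proj("side",[.5078,-.0139,.17]))
cv2.imwrite("pics/m7.png",cv2.convertScaleAbs(crop(im,255,145,80,60,10),alpha=1.8))
E
```

```text
time_s: 20.0
tool_pos: [0.5155, -0.0134, 0.2063]
tool_rot: [180.0, 0.1, -175.7]
force: [0.5, 0.3, -0.4]
grip_width: 0.054
grasp_force: 25.0
[ 0.51532857 -0.01342771  0.2061852 ] [ 1.79993946e+02  6.55740584e-02 -1.75688833e+02]
[291.21821158 196.92654678]
```

View pics/m7.png

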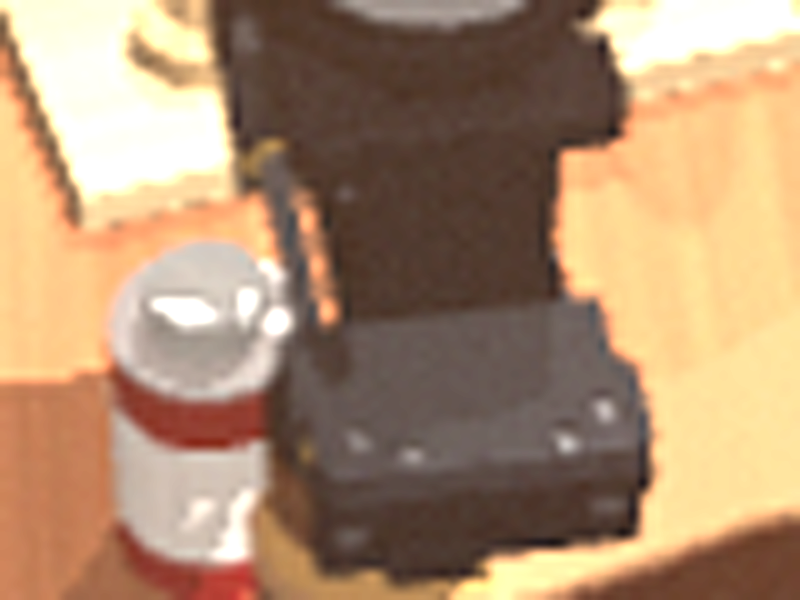

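The side view shows the gripper hiding the heel's front. Only the heel's rounded back and the seat's rear edge show, near px (281-290,195-203). I'll compare those edges numerically with predicted outlines.

```bash
python3 - <<'E'
from h import *
im=cv2.imread("pics/side5.png");h=cv2.cvtColor(im,cv2.COLOR_BGR2HSV)
def D(cx,cy,z,L,W,yaw,off):
    a=np.radians(np.linspace(90,270,37)); r=W/2
    P=np.c_[-L/2+r+r*np.cos(a),r*np.sin(a)]; P[:,0]+=off
    c,s=np.cos(np.radians(yaw)),np.sin(np.radians(yaw))
    return [proj("side",[cx+c*x-s*y,cy+s*x+c*y,z]) for x,y in P]
t=[.5154,-.0134]
q={"seat":np.array(D(.5078,-.0139,.17,.06,.056,4.3,0)),"heel_lo":np.array(D(*t,.2063-.0228,.058,.054,4.3,-.0072)),"heel_top":np.array(D(*t,.2063+.0102,.058,.054,4.3,-.0072))}
for k,v in q.items(): print(k,"left",v[v[:,0].argmin()].round(1),"low",v[v[:,1].argmax()].round(1))
for y in range(184,214,2): print(y,' '.join("%d/%d/%d"%tuple(h[y,x]) for x in range(276,296)))
big=crop(im,270,175,40,45,13);cv2.imwrite("pics/big.png",big)
E
```

```text
seat left [279.4 196.8] low [290.3 205.6]
heel_lo left [279.9 193.4] low [290.6 201.8]
heel_top left [279.9 184.6] low [290.7 193.1]
184 13/28/111 14/26/108 8/60/97 5/81/91 4/108/87 6/134/61 11/125/43 9/96/45 13/65/55 8/51/55 9/45/57 10/53/58 5/50/56 10/54/57 10/52/59 6/46/56 8/50/56 9/46/56 8/50/56 10/54/57
186 5/177/82 4/176/81 4/173/81 4/170/81 4/171/82 6/157/60 10/125/43 9/103/42 9/63/53 7/64/52 9/59/56 8/48/58 8/50/56 6/46/56 6/45/57 9/45/57 6/46/55 9/46/56 6/46/56 10/55/56
188 4/168/82 4/169/83 4/178/79 4/173/81 4/182/80 7/163/61 11/130/43 8/102/45 9/91/45 12/100/51 9/66/54 7/41/56 5/50/56 6/40/63 7/31/74 8/44/64 9/46/55 8/49/57 7/42/55 6/46/56
190 13/39/118 12/37/116 12/39/117 12/37/116 11/35/118 13/60/89 11/134/55 9/121/42 11/101/43 16/128/74 14/97/63 6/48/53 8/50/56 10/55/56 8/49/62 3/38/60 9/45/57 6/46/55 3/44/58 7/29/79
192 12/33/117 14/37/118 13/39/118 14/37/117 15/35/117 13/64/96 10/122/67 11/147/59 10/123/54 11/101/48 11/103/42 9/76/47 6/45/57 3/39/59 3/43/60 177/41/56 9/59/56 8/58/53 8/59/52 3/49/52
194 12/37/117 12/37/117 14/38/115 15/30/151 13/55/134 13/105/90 12/135
[... 1241 characters left out ...]
1 13/125/96 14/122/96 13/122/96 13/120/98 13/125/96 13/124/97 13/126/95 13/124/97 13/122/96
208 11/138/85 10/141/96 10/144/151 11/144/173 11/147/139 11/146/75 10/133/48 9/141/49 10/132/52 9/145/51 9/132/52 10/142/52 11/140/51 10/137/54 10/134/57 11/136/58 10/132/58 10/127/56 10/134/55 10/137/54
210 11/141/87 10/136/90 11/139/86 11/144/115 10/142/104 10/149/60 9/125/49 10/137/52 10/132/52 10/135/53 10/145/51 12/150/51 8/142/52 11/137/52 10/140/51 11/137/52 10/137/52 10/148/50 9/132/52 11/140/51
212 11/138/87 11/140/102 11/143/109 10/142/113 10/141/92 10/136/60 11/143/48 9/140/51 11/144/53 9/142/52 10/135/51 10/140/51 9/132/54 10/135/53 10/140/51 10/148/50 9/125/53 10/138/50 9/132/52 11/137/52
```

```bash
python3 -m crank '[{"x":0.001,"y":0,"z":0.002,"turn":0},{"x":0.0022,"y":0,"z":0.004,"turn":0},{"x":0.0022,"y":0,"z":0.006,"turn":0},{"x":0.0022,"y":0,"z":0.006,"turn":0},{"x":0.0022,"y":0,"z":0.006,"turn":0},{"x":0.0022,"y":0,"z":0.006,"turn":0}]'
python3 - <<'E'
from h import *
im=np.mean([imaging.read_camera("side") for _ in range(4)],0)[...,::-1].astype(np.uint8);cv2.imwrite("pics/side6.png",im)
o=env.get_obs();print(o["tool_pos"],o["force"]);h=cv2.cvtColor(im,cv2.COLOR_BGR2HSV)
for y in range(186,210,1): print(y,' '.join("%d/%d"%tuple(h[y,x,1:]) for x in range(276,295)))
E
```

```text
time_s: 20.85
tool_pos: [0.5129, -0.0136, 0.1996]
tool_rot: [180.0, 0.0, -175.7]
force: [-0.2, -0.1, -1.0]
grip_width: 0.0539
grasp_force: 25.0
[ 0.51282251 -0.01363783  0.19961876] [-0.52826844 -0.38414273 -0.9694804 ]
186 176/81 179/80 174/82 176/81 153/60 128/42 91/45 58/53 46/56 47/54 51/55 47/54 50/56 45/57 46/56 46/55 46/56 46/55 41/56
187 170/81 170/81 172/80 168/82 153/60 128/42 95/43 65/51 55/56 50/56 50/56 46/55 46/55 46/55 50/56 46/55 46/55 50/56 49/57
188 175/80 176/81 176/81 176/81 160/59 137/41 113/43 65/51 65/51 47/54 49/57 46/56 49/57 50/56 50/56 46/56 50/56 50/56 46/56
189 186/78 190/78 115/93 103/99 96/69 104/44 101/43 85/45 76/47 52/54 46/56 50/56 54/52 60/51 60/51 47/54 46/55 50/56 50/56
190 37/117 38/115 37/117 36/119 53/82 110/44 112/41 91/45 93/44 58/53 46/56 50/56 56/55 36/71 38/68 45/57 46/55 46/55 46/55
191 35/118 35/118 36/119 34/121 59/90 128/48 121/40 103/47 113/61 68/60 46/56 46/55 41/62 7/114 14/89 47/54 50/56 54/52 61/50
192 35/117 35/117 37/118 34/120 62/90 125/55 121/42 105/46 121/63 85/57 52/54 46/55 46/56 26/69 33/62 47/54 47/54 30/77 29/79
193 37/
[... 1592 characters left out ...]
5 144/145 144/159 146/168 145/128 143/68 134/57 124/76 123/91 122/94 125/92 129/95 130/100 133/100 135/104 134/105 132/87 120/64 122/69
206 143/153 144/158 143/164 144/170 144/131 146/68 142/45 142/52 134/61 128/78 123/91 121/95 126/95 122/96 125/98 126/97 123/95 126/93 125/94
207 144/142 143/160 143/162 145/171 147/137 146/75 133/46 138/48 138/50 137/54 132/58 130/63 133/71 126/75 126/83 126/85 123/87 123/83 126/79
208 143/93 144/145 143/164 146/170 146/138 146/75 133/46 135/49 130/51 143/50 140/51 145/51 135/53 137/54 144/55 134/55 132/58 132/56 140/53
209 140/84 140/95 143/150 144/174 143/141 144/78 146/47 135/51 138/50 145/51 135/51 137/52 135/51 140/51 143/50 135/51 138/50 138/50 151/49
```

The edges agree sideways. The heel is about 1 mm too far forward, so this is the last trim, down to roughly a 5 mm gap.

```bash
python3 -m crank '[{"x":0.001,"y":0,"z":0.0008,"turn":0},{"x":0.001,"y":0,"z":0.0016,"turn":0},{"x":0.001,"y":0,"z":0.0016,"turn":0},{"x":0.001,"y":0,"z":0.0016,"turn":0},{"x":0.001,"y":0,"z":0.0016,"turn":0},{"x":0.001,"y":0,"z":0.0016,"turn":0},{"x":0.001,"y":0,"z":0.0016,"turn":0},{"x":0.001,"y":0,"z":0.0016,"turn":0}]'
python3 - <<'E'
from h import *
im=imaging.read_camera("side")[...,::-1].copy();cv2.imwrite("pics/side7.png",im)
o=env.get_obs();print(o["tool_pos"],o["force"],o["time_s"])
cv2.imwrite("pics/m8.png",cv2.convertScaleAbs(crop(im,255,165,80,60,10),alpha=1.8))
E
```

```text
time_s: 22.05
tool_pos: [0.5118, -0.0137, 0.198]
tool_rot: [180.0, 0.0, -175.7]
force: [-0.4, 0.5, -0.7]
grip_width: 0.054
grasp_force: 25.0
[ 0.51180929 -0.0136938   0.19800049] [-0.85506456  0.7958164   0.06355703] 22.1
```

View pics/m8.png

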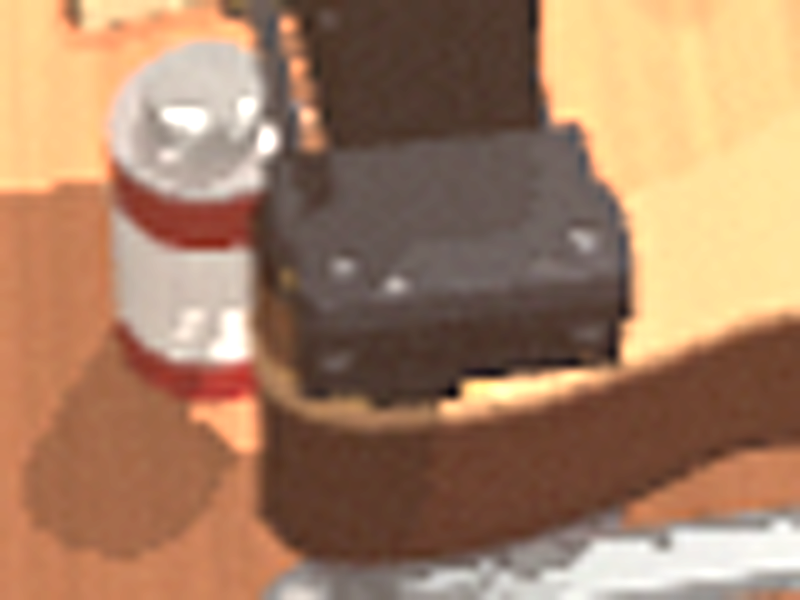

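The heel sits just above the seat, with its back aligned with the seat's rear edge at about px (281,200) and an even strip of cement visible all round. There is no contact force.

```bash
python3 -c "
from cell import env
print(env.sign_off())"
```

```text
the job is handed in; nothing more can be done
None
```

The job is handed in at about 22 s: the shoe is fully down on the jack with its toe over the rest, and the gripper is holding the low heel about 5 mm above the seat, with no contact felt; the gripper hid the heel's front, so I set the fore-and-aft position from its back edge and the measured sizes, good to about 1–2 mm.

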